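# Reset a ratchet laptop riser and set it to its second notch

### The job

The tilting deck of the laptop riser on this desk is propped too steep: set it to the second notch from the bottom. Its ratchet never lets the deck down from a notch, so lift the deck by its bow on past the top notch until the pawl is thrown back, lower it all the way flat so the pawl re-arms, then raise it again and let it down until the second notch carries its weight before you let go. Be gentle: keep hold of the deck instead of letting it drop, do not force it against its stops or the pawl, and leave the other things on the desk where they are.

Things in the scene. Friction and masses are not known exactly. Their poses are not given: they have to be found in the camera images.
- riser: Fixed frame of a laptop riser: dark steel base plate 390 mm wide (y), from x = -80 to +190 mm, 9 mm high, with two upright cheeks that carry the deck's hinge. Origin on the desk below the middle of the hinge; x points level from the hinge towards the deck's free edge, away from the robot; y left along the hinge; z up. Stands turned by up to 17 degrees and does not move.
- hinge_mid (a point): Middle of the deck's hinge axis, 90 mm above the desk; the axis runs along the riser's y. The deck is aluminium, 200 mm from hinge to free edge, 296 mm wide, 6 mm thick, with a 22 mm lip at the hinge; with its bow it weighs about 0.9 kg, which takes about 3.3 N to lift at the bow when flat. Hinge friction is slight.
- deck (a joint): Deck angle (rad): 0 flat on its rests, grows as the free edge is lifted, 1.08 (62 degrees) at the top buffer. Four notches, unevenly cut and set differently on each riser: the first holds it at 7 to 14 degrees, the second at 16 to 23, the third at 28 to 35, the top one at 38 to 45. It starts in one of the upper two. Coming down over 1 rad/s, or over 0.4 when not held, is a drop.
- bow_mid (a point): Middle of the lifting bow: a round steel bar 10 mm thick, 120 mm long, parallel to the hinge, 240 mm from the hinge axis in the deck's plane and 40 mm beyond the deck's free edge; a leg at each end joins it to the deck. It can be gripped from straight above with the fingers closing along the riser's x, and turns between the fingers as the deck tilts.
- pawl (a joint): Swing of the pawl (rad): about 0 leaning on the toothed quadrant (armed; it rocks to 0.08 over each tooth), 0.33 thrown back (released). Its own weight keeps it on either side. It is thrown back when the deck is lifted to about 54 to 59 degrees, after which the deck comes down freely; it is re-armed when the deck is lowered to within about 3 degrees of flat.
- pawl_tip (a point): Beak of the pawl, an upright steel prop 66 mm high beside the deck's left edge (riser's y = 167 mm, pivot at x = 98 mm, 24 mm above the desk). Once the deck is 2 degrees past a notch the beak stands under that notch's tooth and will take the deck's weight when it is let down that far; until then the deck hangs on whoever holds the bow (1 degree is 4 mm at the bow).
- pawl_block: Steel block, 30 mm long, that carries the pawl at the riser's left side; origin at the pawl's pivot. The resting deck loads the pawl with about 11 N and each newton pressed down at the bow adds about 3.5 N; over 38 N (8 N at the bow) is rough.
- top_buffer: Rubber buffer 12 mm thick at the left cheek that stops the deck at 62 degrees; origin at the riser's origin. Lifting at the bow with 1 N more than needed loads it with about 5.5 N; over 110 N (some 20 N at the bow) is rough.
- flat_rests: Two posts with rubber caps, 88 mm high, 165 mm behind the hinge, on which the flat deck lies; origin at the riser's origin. Over 45 N on them is rough (about 28 N pressed down at the bow).
- notebook: Closed black notebook computer, 226 x 325 x 20 mm, lying to the left of the riser (bystander; origin under its middle).
- keypad: Black number keypad, 145 x 88 x 18 mm, to the right of the riser (bystander; origin under its middle).
- reader: Black fingerprint reader, 75 x 55 x 32 mm, to the right of the riser, farther off than the keypad (bystander; origin under its middle).
- mouse: Black computer mouse, 105 x 60 x 32 mm, to the right of the riser, nearer the robot than the keypad (bystander; origin under its middle).

How it is judged:
On the way, in this order (a step that is already met when the one before it is completed fails the run):
1. the deck is lifted past its top notch and the pawl is thrown back (value of joint deck above 0.9 rad and value of joint pawl above 0.25 rad), for 0.1 s.
2. the deck is lowered all the way flat and the pawl is armed again (value of joint deck below 0.05 rad and value of joint pawl below 0.1 rad), for 0.1 s.
3. the deck, still held, is let down until the pawl carries it in the second notch (at least 7 N on the pawl) (value of joint deck between 0.275 and 0.41 rad and value of joint pawl below 0.1 rad and contact force between pawl_block and anything else above 7 N and contact force between the fingers and anything else above 0.1 N), for 0.2 s.
At the end, for the whole second after the job is handed in: The deck rests still on the armed pawl in the second notch from the bottom: its angle lies between 15.8 and 23.5 degrees (where the second notch of any riser lies), the pawl is below 0.1 rad, and the deck turns slower than 0.05 rad/s (value of joint deck between 0.275 and 0.41 rad and value of joint pawl below 0.1 rad and velocity of joint deck between -0.05 and 0.05 rad/s); the robot touches nothing.
It fails at once if the deck is dropped: it comes down faster than 1 rad/s, or faster than 0.4 rad/s with no finger holding it (velocity of joint deck below -1 rad/s or (velocity of joint deck below -0.4 rad/s and contact force between the fingers and anything else below 0.5 N)).
It fails at once if the deck is forced against the top buffer (over 110 N) (contact force between top_buffer and anything else above 110 N).
It fails at once if the deck is pressed hard onto the flat rests (over 45 N) (contact force between flat_rests and anything else above 45 N).
It fails at once if the pawl is overloaded (over 38 N) (contact force between pawl_block and anything else above 38 N).
It fails at once if another thing on the desk is moved by more than 20 mm (distance of any of notebook, keypad, reader, mouse from where it was at the start of the episode above 0.02 m).
It also fails if it takes over 72 s, if anything falls off the work surface, if the arm or the gripper's body presses on something with over 40 N, if the wrist force passes 120 N, or if a joint passes its speed limit or range.

### The arm

A 6-joint arm with a two-finger parallel gripper is mounted at the origin on the work surface. World frame = base frame: x ahead of the robot, y to its left, z up, the work surface at z = 0. Lengths are in m, angles in rad, forces in N, time in s.
With the tool pointing down it reaches from about 0.25 to 0.775 m from the base axis. Payload 4 kg.
Tool frame: the origin (TCP) lies midway between the tips of the shut fingers; the grasp point (between the pads) lies 19 mm behind it; z points along the fingers, y is the direction in which the jaws open and shut (so a half turn about z gives the same grasp; the last joint's range is limited). The gripper opens to 85 mm and grips with 20 to 120 N. Pads are 22 mm wide; open, the fingers measure 114 mm over their backs; the gripper's body (76 mm by 85 mm) begins 54 mm behind the grasp point. The pads swing forward as they close: fully open they stand 13 mm farther back than shut.
Start: joints at [-0.103, 0.087, 1.371, -0, 1.684, -0.103], TCP at [0.55, -0, 0.231] pointing down, gripper open.
Joint ranges: [-3.1, 3.1], [-0.76, 2.03], [0.27, 2.55], [-1.08, 4.22], [0.17, 2.65], [-2.57, 2.57]. Speed limits (rad/s): [2.79, 2.79, 3.14, 3.14, 3.14, 3.14].

### API

Orientations are given as a unit quaternion [w, x, y, z].
In Python, from rig import env gives the robot as it stands.
- The arm moves only by the tool move_arm, never from a script. Its argument "targets" is text: rows parted by semicolons, each of 5 numbers parted by spaces: the closure, from -1 (fully open) to 1 (shut), then the shift along the world's x, y, z in m, then the turn about the world's z in rad. In form: grip tx ty tz twist; .... A call has 1 to 12 rows; each row is the pose to reach, as a shift and turn from the pose commanded when the call began; what a row does not reach only later rows make up. A row lasts 1/12 s, in which the tool goes at most 41.7 mm and 7.16 degrees, less where a joint would pass 70% of its speed; a pose out of reach is approached as far as the arm can. A call with a gripper value outside its range is refused whole. The fingers move at their own pace and stop on an object; "newtons" is the grip in N (left out, the last holds). Time passes only in rows, so rows that repeat a pose let the fingers close. It gives the time, the measured TCP pose, the force and the opening at its end, in the units of the state.
- env.get_state(): the state, without advancing time (a new reading comes with each control period).
- env.snapshot(name): name is "scene" or "side" or "wrist"; returns a dict with "frame" (384x512x3 uint8, red, green, blue), "intrinsics" (3x3 intrinsics, pixels), "world_from_camera" (4x4, takes a point from camera to world coordinates). Camera axes: x right, y up, looking along -z (the intrinsics and any distortion apply to the point x, -y, -z); pixel columns grow to the right and rows downward; lengths in m; the calibration is good to about 2 mm. A picture is of the moment at which its call begins. There is no depth.
- env.job_done(): hands the job in, once; it reports no verdict.
Trained networks look in a picture, given as the dict that the camera call returned (one of the last four; its "shot" number tells which), for a name from the list of things; names that differ only in an ending like _2 or _b are one class to them, and where a whole thing is asked for, a point or a joint stands for the part that bears it (a point fixed in the world has none). Each returns a list of dicts, best first, with "confidence" (0 to 1); they miss things now and then, are a little off and sometimes report something else, mostly with a low value. They report only what shows in the picture. A call takes as long as a camera call.
- env.masks_of(query, picture): "region" (384x512 bool, what is visible of it) and "bbox" ([left, top, right, bottom] in pixels, round what is visible of it).
The state is a dict: "clock": time; "joints": joint angles; "qvel": joint speeds; "joint_efforts": joint torques, N m; "tool_pos": TCP position; "ee_rot": TCP orientation; "ft_force": force on the tool from outside, world axes, zero at the start; "torque": the same for the moment, N m; "opening": finger opening in m.
Only numpy, scipy, OpenCV 4.12 (cv2) and the standard library are available. Lean on these libraries where they do the work, as an engineer would, in place of code of your own. Each camera call takes 0.05 s, during which the arm holds its last target.

## Working session

There is one attempt and no reset: what is moved stays moved. The work goes in short steps, Python scripts to look and compute and a tool call to move; the robot and the scene stay as the last step left them, time stands still between calls to the robot, and variables do not carry over. Pictures are saved under pics/ and viewed, and the job is handed in when it is done.

Besides the shell and the picture viewer there is one more tool, called after "Call:" as a command line: name --argument value ..., lists and objects as JSON in quotes. move_arm: Moves the arm, as the interface text tells. Its arguments: {"type":"object","properties":{"targets":{"type":"string"},"newtons":{"type":"number"}},"required":["targets"]}

```bash
mkdir -p pics; ls; cat > h.py <<'E'
import numpy as np, cv2
from rig import env
def snap(name,fn):
    s=env.snapshot(name); cv2.imwrite('pics/'+fn,cv2.cvtColor(s['frame'],cv2.COLOR_RGB2BGR)); return s
def ray(s,u,v):
    K=np.array(s['intrinsics']);T=np.array(s['world_from_camera'])
    d=np.array([(u-K[0,2])/K[0,0],-(v-K[1,2])/K[1,1],-1.0]); d=T[:3,:3]@d
    return T[:3,3],d/np.linalg.norm(d)
def proj(s,P):
    K=np.array(s['intrinsics']);T=np.array(s['world_from_camera'])
    p=T[:3,:3].T@(np.asarray(P)-T[:3,3]); x,y,z=p[0],-p[1],-p[2]
    return np.array([K[0,0]*x/z+K[0,2],K[1,1]*y/z+K[1,2]])
E
python3 - <<'E'
from h import *
print(env.get_state())
for n in ['scene','side','wrist']:
    s=snap(n,n+'0.png'); print(n,s['intrinsics'],np.round(s['world_from_camera'],3).tolist(),s.keys())
    for q in ['riser','deck','bow_mid','pawl_tip','notebook','keypad']:
        for r in env.masks_of(q,s)[:2]: print(q,round(r['confidence'],2),r['bbox'])
E
```

```text
pics
{'clock': 0.0, 'joints': array([-1.03081248e-01,  8.79590465e-02,  1.37227172e+00, -3.38838935e-05,
        1.68362507e+00, -1.03112262e-01]), 'qvel': array([-0.00104182, -0.00109271,  0.00181919, -0.00084015, -0.0001235 ,
       -0.000275  ]), 'joint_efforts': array([ 4.64244640e-04, -3.51862407e+01, -3.13276148e+01,  2.58579206e-05,
        1.07225846e-02,  9.27783418e-06]), 'tool_pos': array([5.49488729e-01, 4.75903912e-05, 2.30128074e-01]), 'ee_rot': array([-0.00086764,  0.7070967 ,  0.70711596, -0.00072663]), 'ft_force': array([-0.20291184, -0.72171663,  1.36955738]), 'torque': array([-0.00717199, -0.03346158, -0.02262232]), 'opening': 0.08553811023075411}
scene [[446.34081864   0.         256.52281412]
 [  0.         446.34081864 196.550322  ]
 [  0.           0.           1.        ]] [[-0.277, -0.752, 0.598, 1.367], [0.961, -0.222, 0.166, 0.311], [0.008, 0.621, 0.784, 1.202], [0.0, 0.0, 0.0, 1.0]] dict_keys(['frame', 'intrinsics', 'world_from_camera', 'shot'])
riser 0.81 [138.1, 133.4, 273.8, 241.2]
deck 0.6 [140.2, 138.7, 262.2, 200.6]
bow_mid 0.68 [140.8, 141.5, 260.9,
[... 626 characters left out ...]
316.7, 355.7, 360.1, 384.0]
notebook 0.66 [220.5, 135.6, 308.1, 200.8]
keypad 0.94 [213.4, 348.9, 283.5, 383.2]
keypad 0.67 [184.6, 173.2, 322.4, 337.1]
wrist [[272.90932782   0.         254.03597906]
 [  0.         272.90932782 192.88115337]
 [  0.           0.           1.        ]] [[1.0, -0.0, -0.0, 0.55], [0.001, 0.948, 0.317, 0.081], [0.0, -0.317, 0.948, 0.374], [0.0, 0.0, 0.0, 1.0]] dict_keys(['frame', 'intrinsics', 'world_from_camera', 'shot'])
riser 0.88 [92.7, 94.1, 337.5, 378.1]
deck 0.87 [113.4, 122.5, 335.2, 368.3]
bow_mid 0.63 [111.1, 122.4, 334.8, 368.9]
bow_mid 0.54 [201.6, 135.5, 257.4, 172.0]
pawl_tip 0.9 [200.5, 134.7, 259.2, 171.4]
notebook 0.78 [128.3, 0.0, 354.2, 130.5]
```

View pics/scene0.png

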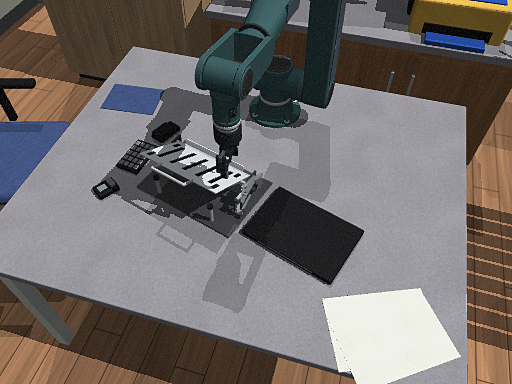

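View pics/side0.png

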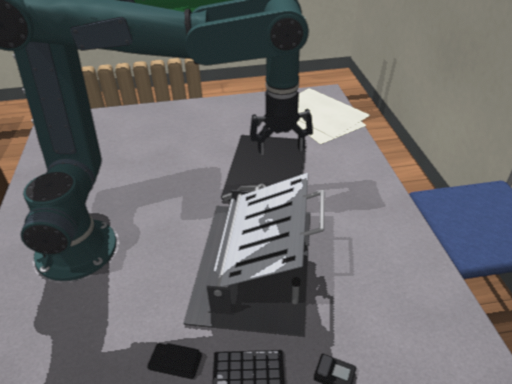

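View pics/wrist0.png

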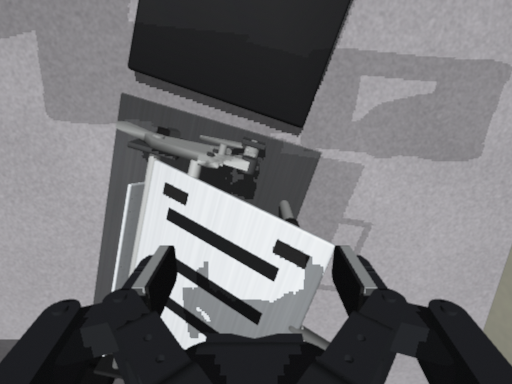

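```bash
python3 - <<'E'
import cv2
a=cv2.imread('pics/scene0.png')[125:245,110:290]; cv2.imwrite('pics/sceneZ.png',cv2.resize(a,None,fx=4.4,fy=4.4,interpolation=cv2.INTER_CUBIC))
a=cv2.imread('pics/side0.png')[165:340,175:375]; cv2.imwrite('pics/sideZ.png',cv2.resize(a,None,fx=3.4,fy=3.4,interpolation=cv2.INTER_CUBIC))
E
```

```text
(no output)
```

View pics/sceneZ.png

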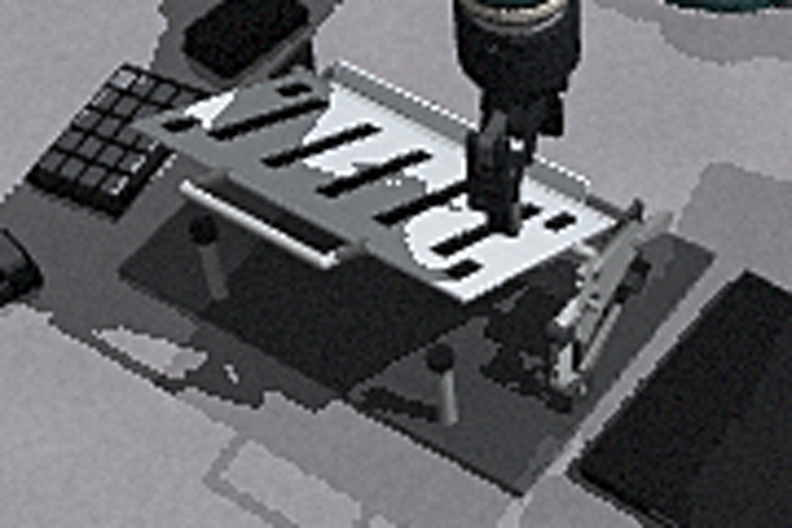

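View pics/sideZ.png

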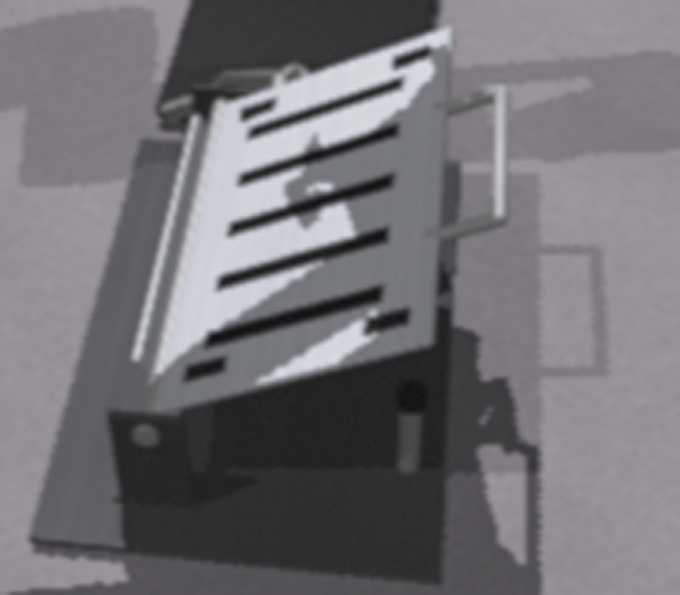

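```bash
cat > fit.py <<'E'
from h import *
from scipy.optimize import least_squares
def P(p,kind,x,y):
    hx,hy,yaw,th=p
    if kind=='b': q=np.array([x,y,.009])
    else:
        off=0.003 if kind=='d' else 0.0
        q=np.array([x*np.cos(th)-off*np.sin(th),y,.09+x*np.sin(th)+off*np.cos(th)])
    c,s=np.cos(yaw),np.sin(yaw)
    return np.array([hx+c*q[0]-s*q[1],hy+s*q[0]+c*q[1],q[2]])
E
python3 - <<'E'
from fit import *
C={n:env.snapshot(n) for n in ['scene','side','wrist']}
O=[('side','b',-.08,-.195,184.4,323.8),('side','b',.19,-.195,304.4,336.2),('side','w',.24,.06,322.6,191.5),('side','w',.24,-.06,322.9,229.1),
('side','d',.2,.148,307.4,174.7),('side','d',.2,-.148,302.9,267.1),('side','b',-.08,.195,217,206),
('scene','b',.19,.195,228.2,237.3),('scene','b',.19,-.195,137.7,186.4),('scene','b',-.08,.195,272.3,182.3),('scene','w',.24,-.06,152,167.5),('scene','w',.24,.06,185,184.5),
('scene','d',.2,.148,216.1,193.2),('scene','d',.2,-.148,140.7,152.7),
('wrist','b',-.08,.195,122,95),('wrist','b',.19,.195,320,152),('wrist','d',.2,.148,333,246)]
f=lambda p:np.concatenate([proj(C[o[0]],P(p,*o[1:4]))-o[4:] for o in O])
r=least_squares(f,[.5,-.1,-.2,.6],loss='soft_l1')
print(r.x,np.degrees(r.x[2:]))
for o,e in zip(O,f(r.x).reshape(-1,2)): print(o[:4],np.round(e,1))
for t in [r.x[3],0,np.radians(45),np.radians(62),np.radians(20)]:
    print(round(np.degrees(t),1),P([*r.x[:3],t],'w',.24,0))
E
```

```text
[ 0.40237588 -0.11794084 -0.28163368  0.49118081] [-16.13642113  28.14258744]
('side', 'b', -0.08, -0.195) [-1.   0.5]
('side', 'b', 0.19, -0.195) [ 0.6 -0.3]
('side', 'w', 0.24, 0.06) [0.  0.4]
('side', 'w', 0.24, -0.06) [-0.7  0.2]
('side', 'd', 0.2, 0.148) [ 0.1 -2. ]
('side', 'd', 0.2, -0.148) [-0.2 -1.6]
('side', 'b', -0.08, 0.195) [-0.9 -0.4]
('scene', 'b', 0.19, 0.195) [-0.  -0.5]
('scene', 'b', 0.19, -0.195) [-2.4 -0.4]
('scene', 'b', -0.08, 0.195) [-0.4 -0.1]
('scene', 'w', 0.24, -0.06) [-0.8  0.5]
('scene', 'w', 0.24, 0.06) [-2.1 -0. ]
('scene', 'd', 0.2, 0.148) [-0.9 -0.8]
('scene', 'd', 0.2, -0.148) [-2.4  0.1]
('wrist', 'b', -0.08, 0.195) [-3.3 -2. ]
('wrist', 'b', 0.19, 0.195) [0.4 0.5]
('wrist', 'd', 0.2, 0.148) [ 0.7 -0.3]
28.1 [ 0.60566473 -0.17675717  0.20320018]
0.0 [ 0.63292052 -0.18464292  0.09      ]
45.0 [ 0.56539556 -0.16510634  0.25970563]
62.0 [ 0.51061003 -0.14925557  0.30190742]
20.0 [ 0.61901698 -0.18062029  0.17208483]
```

Call:
move_arm --targets "0.1 0.01 -0.03 0.025 -0.1; 0.1 0.02 -0.06 0.025 -0.2; 0.1 0.03 -0.09 0.025 -0.28; 0.1 0.04 -0.12 0.025 -0.28; 0.1 0.05 -0.15 0.025 -0.28; 0.1 0.056 -0.177 0.025 -0.28; 0.1 0.056 -0.177 0.025 -0.28; 0.1 0.056 -0.177 0.025 -0.28; 0.1 0.056 -0.177 0.025 -0.28" --newtons 30

```text
clock: 1.95
tool_pos: [0.6059, -0.1766, 0.2561]
ee_rot: [-0.0, 0.799, 0.602, 0.0]
ft_force: [-0.2, 0.7, -0.3]
opening: 0.0384
```

```bash
python3 - <<'E'
from fit import *
for n in ['wrist','side']:
    s=snap(n,n+'1.png')
    p=[.4024,-.1179,-.2816,.4912]
    print(n,[np.round(proj(s,P(p,'w',.24,y)),1) for y in (-.06,0,.06)])
    if n=='side':
        a=s['frame'][140:340,200:400,::-1]; cv2.imwrite('pics/side1z.png',cv2.resize(a,None,fx=3,fy=3))
print(env.get_state())
E
```

```text
wrist [array([253.7, 278.2]), array([253.9, 212.4]), array([254. , 133.7])]
side [array([322.3, 229.3]), array([322.5, 209.7]), array([322.6, 191.9])]
{'clock': 2.05, 'joints': array([-3.72481243e-01,  2.67078551e-01,  1.11319150e+00,  3.62541556e-04,
        1.76105149e+00, -9.37203959e-02]), 'qvel': array([ 5.67843925e-03, -5.48063731e-03,  3.36771603e-03, -3.79786106e-03,
       -2.49566557e-03,  9.01539017e-05]), 'joint_efforts': array([-4.67359861e-01, -4.26083493e+01, -3.13855219e+01, -2.59193801e-02,
       -1.36501039e-02,  1.70708263e-03]), 'tool_pos': array([ 0.60596029, -0.17586997,  0.25665336]), 'ee_rot': array([2.20194267e-05, 7.98466818e-01, 6.02038779e-01, 2.22651083e-04]), 'ft_force': array([0.67641985, 0.33733484, 1.02125497]), 'torque': array([ 0.01124653, -0.03024261, -0.03112276]), 'opening': 0.038147535057144584}
```

View pics/wrist1.png

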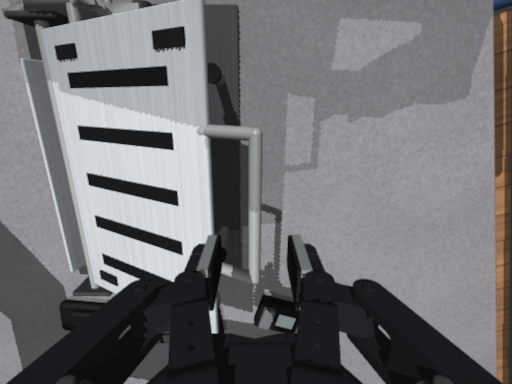

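View pics/side1z.png

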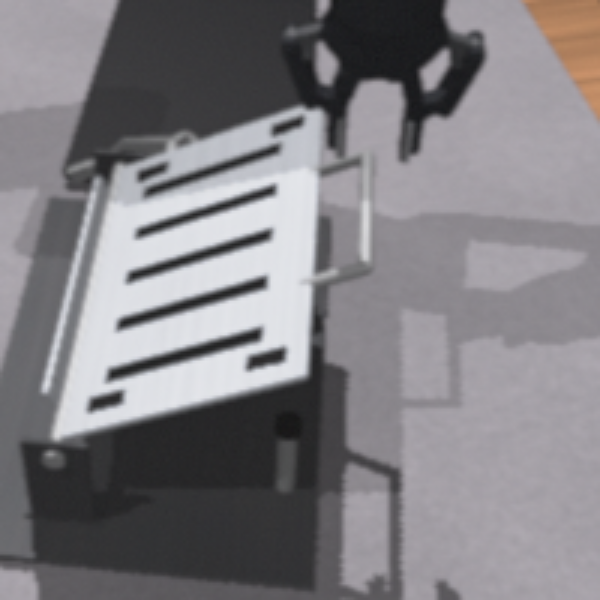

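Call:
move_arm --targets "0.1 0.001 0 -0.02 0; 0.1 0.001 0 -0.04 0; 0.1 0.001 0 -0.055 0; 0.1 0.001 0 -0.068 0; 0.1 0.001 0 -0.068 0; 0.1 0.001 0 -0.068 0"

```text
clock: 2.55
tool_pos: [0.6067, -0.1761, 0.1879]
ee_rot: [-0.001, 0.799, 0.602, -0.0]
ft_force: [-0.5, 0.1, 0.7]
opening: 0.0384
```

```bash
python3 - <<'E'
from h import *
w=snap('wrist','wrist2.png'); s=env.snapshot('side')
a=s['frame'][140:340,200:400,::-1]; cv2.imwrite('pics/side2z.png',cv2.resize(a,None,fx=3,fy=3))
E
```

```text
(no output)
```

View pics/wrist2.png

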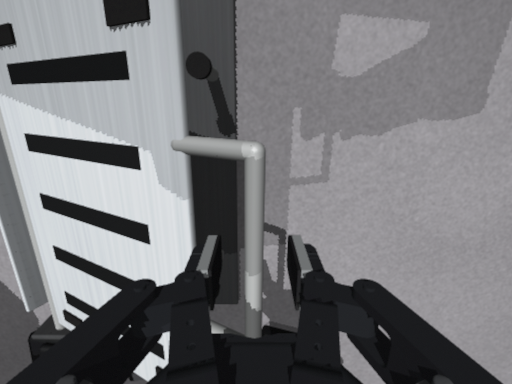

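View pics/side2z.png

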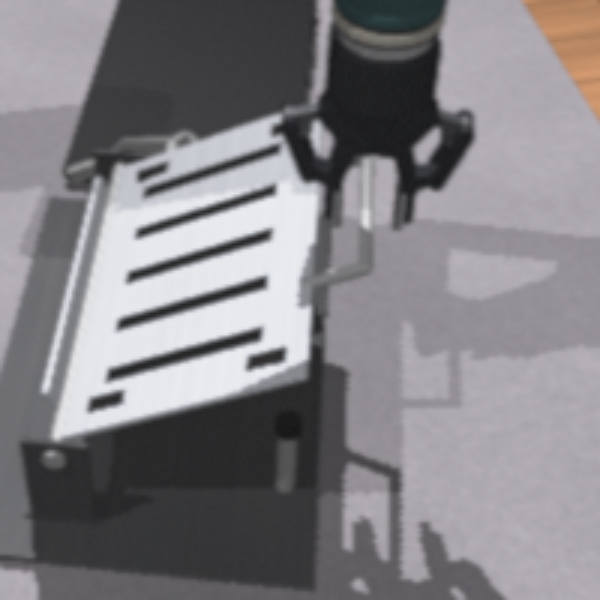

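The bow (wrist u≈255) stands midway between the pads (u≈205 and 303), and no contact force shows. I'll close the fingers.

Call:
move_arm --targets "0.3 0 0 0 0; 0.5 0 0 0 0; 0.7 0 0 0 0; 0.9 0 0 0 0; 1 0 0 0 0; 1 0 0 0 0; 1 0 0 0 0; 1 0 0 0 0; 1 0 0 0 0; 1 0 0 0 0" --newtons 30

```text
clock: 3.48
tool_pos: [0.6068, -0.177, 0.1884]
ee_rot: [-0.0, 0.799, 0.602, -0.0]
ft_force: [-3.3, 0.4, 0.4]
opening: 0.0088
```

```bash
python3 - <<'E'
from fit import *
w=snap('wrist','wrist3.png')
st=env.get_state();print(st['tool_pos'],st['ft_force'],st['torque'],st['opening'])
# plan arc increments along riser x from th0
yaw=-.2816;th0=.4912
for d in (28.1,32,36,40,44,48,52,54,56,58,59,60):
    t=np.radians(d); dx=.24*(np.cos(t)-np.cos(th0)); print(d,np.round([dx*np.cos(yaw),dx*np.sin(yaw),.24*(np.sin(t)-np.sin(th0))],4))
E
```

```text
[ 0.60679703 -0.17700949  0.18831073] [-3.13670035  0.46974204  1.43875875] [ 0.11821871  0.51986259 -0.06567991] 0.00821174527004642
28.1 [ 0.0001 -0.     -0.0002]
32 [-0.0078  0.0022  0.014 ]
36 [-0.0168  0.0049  0.0279]
40 [-0.0267  0.0077  0.0411]
44 [-0.0374  0.0108  0.0535]
48 [-0.049   0.0142  0.0652]
52 [-0.0613  0.0177  0.0759]
54 [-0.0678  0.0196  0.081 ]
56 [-0.0744  0.0215  0.0858]
58 [-0.0811  0.0235  0.0903]
59 [-0.0845  0.0245  0.0925]
60 [-0.088   0.0255  0.0946]
```

View pics/wrist3.png

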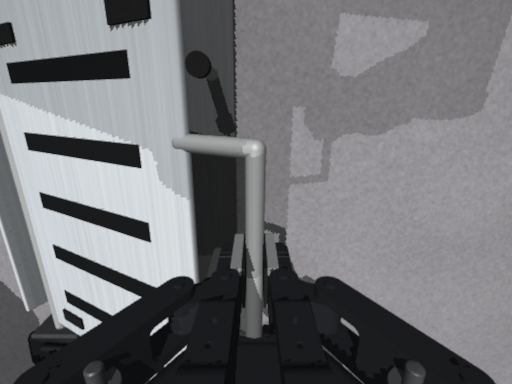

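Call:
move_arm --targets "1 -0.004 0.001 0.007 0; 1 -0.008 0.002 0.014 0; 1 -0.012 0.0035 0.021 0; 1 -0.017 0.005 0.028 0; 1 -0.0215 0.006 0.0345 0; 1 -0.0265 0.0075 0.041 0; 1 -0.0265 0.0075 0.041 0; 1 -0.0265 0.0075 0.041 0"

```text
clock: 4.2
tool_pos: [0.5805, -0.1693, 0.2303]
ee_rot: [0.001, 0.799, 0.602, 0.001]
ft_force: [1.3, 0.4, -1.7]
opening: 0.0083
```

```bash
python3 - <<'E'
from fit import *
w=snap('wrist','wrist4.png')
st=env.get_state();print(st['tool_pos'],st['ft_force'],st['torque'],st['opening'])
s=env.snapshot('side')
print([np.round(proj(s,P([.4024,-.1179,-.2816,np.radians(t)],'d',.2,-.148)),1) for t in (36,38,40,42)])
a=s['frame'][140:340,200:400,::-1]; cv2.imwrite('pics/side4z.png',cv2.resize(a,None,fx=3,fy=3))
E
```

```text
[ 0.58086904 -0.16933946  0.22992659] [ 2.21223132  0.88512891 -0.52516709] [ 0.1209265  -0.44208219 -0.05079883] 0.008752214396902722
[array([295.6, 257.3]), array([293.5, 255.3]), array([291.3, 253.3]), array([289. , 251.3])]
```

View pics/side4z.png

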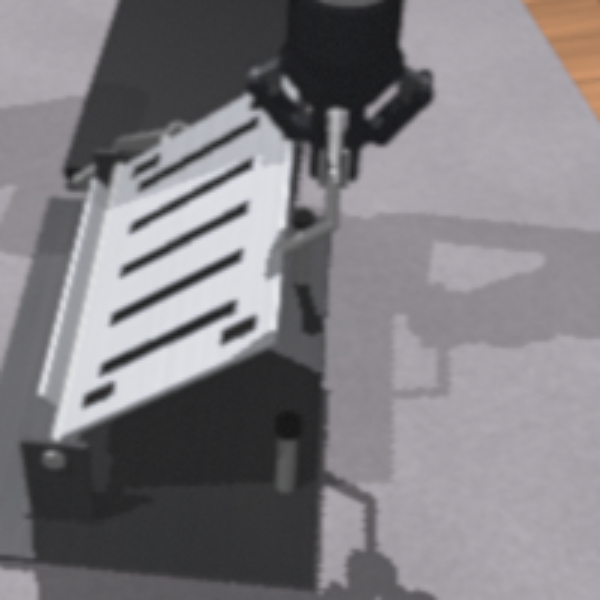

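View pics/wrist4.png

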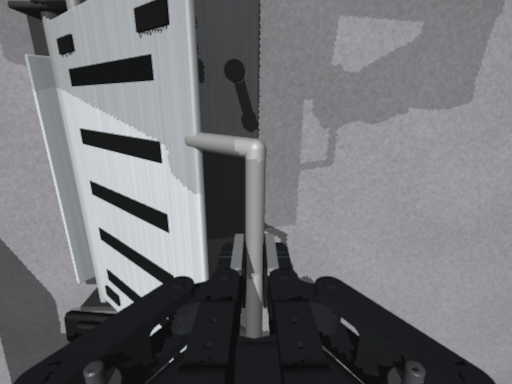

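Call:
move_arm --targets "1 -0.0052 0.0015 0.0063 0; 1 -0.0107 0.003 0.0124 0; 1 -0.0164 0.0048 0.0184 0; 1 -0.0223 0.0065 0.0241 0; 1 -0.0284 0.0082 0.0296 0; 1 -0.0346 0.01 0.0348 0; 1 -0.0411 0.0119 0.0399 0; 1 -0.0411 0.0119 0.0399 0; 1 -0.0411 0.0119 0.0399 0"

```text
clock: 5.05
tool_pos: [0.5404, -0.1574, 0.271]
ee_rot: [0.002, 0.799, 0.602, 0.002]
ft_force: [6.6, 2.6, 2.7]
opening: 0.0085
```

```bash
python3 - <<'E'
from fit import *
st=env.get_state();print(st['tool_pos'],st['ft_force'],st['torque'],st['opening'])
for n in ['side','scene']:
  s=env.snapshot(n)
  print([np.round(proj(s,P([.4024,-.1179,-.2816,np.radians(t)],'d',.2,-.148)),1) for t in (50,52,54,56)])
  a=s['frame'][140:340,200:400,::-1] if n=='side' else s['frame'][125:245,110:290,::-1]; cv2.imwrite(f'pics/{n}5z.png',cv2.resize(a,None,fx=3 if n=='side' else 4.4,fy=3 if n=='side' else 4.4,interpolation=cv2.INTER_CUBIC))
E
```

```text
[ 0.54039789 -0.1574182   0.27102791] [6.61824211 2.63023482 2.71068052] [ 0.22589369 -1.10305782 -0.00263818] 0.008463367616349703
[array([278.6, 243.9]), array([275.8, 242.2]), array([272.8, 240.5]), array([269.8, 238.8])]
[array([145.1, 130.1]), array([146. , 128.1]), array([147., 126.]), array([148., 124.])]
```

View pics/side5z.png

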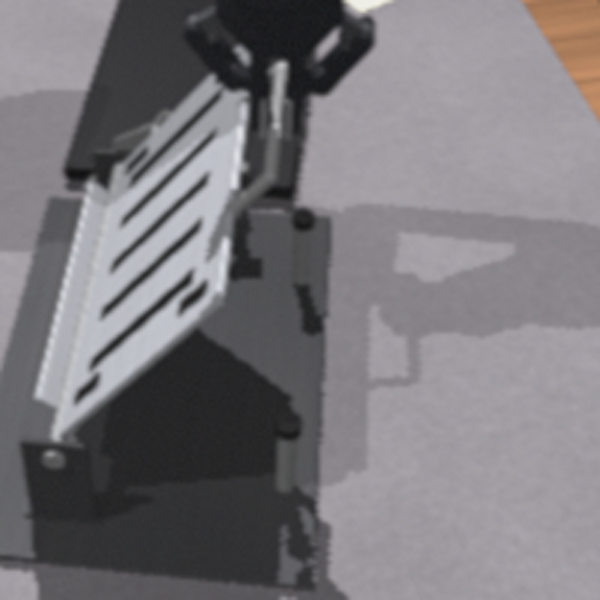

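View pics/scene5z.png

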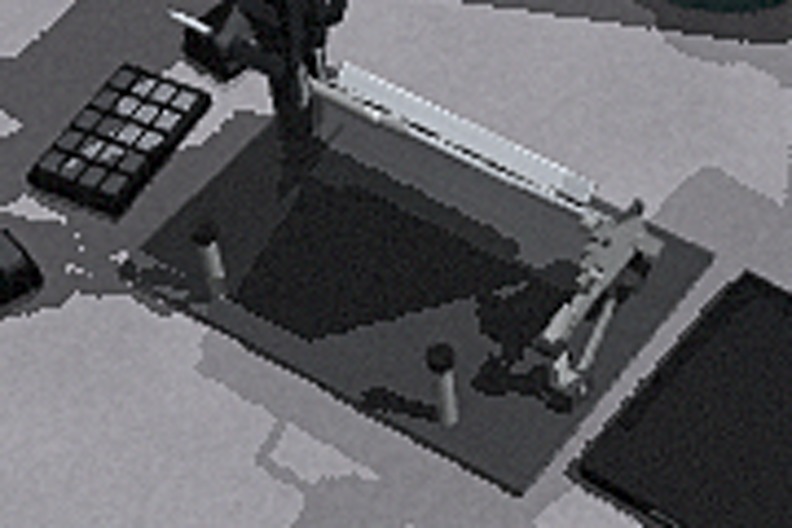

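Call:
move_arm --targets "1 0.0013 -0.0004 0.0018 0; 1 -0.002 0.0006 0.0043 0; 1 -0.0053 0.0015 0.0066 0; 1 -0.0086 0.0025 0.0089 0; 1 -0.0086 0.0025 0.0089 0; 1 -0.0086 0.0025 0.0089 0"

```text
clock: 5.65
tool_pos: [0.5311, -0.1547, 0.2782]
ee_rot: [-0.0, 0.799, 0.602, 0.0]
ft_force: [4.6, 2.6, 0.7]
opening: 0.0084
```

```bash
python3 - <<'E'
from fit import *
st=env.get_state();print(st['tool_pos'],st['ft_force'],st['torque'],st['opening'])
for n in ['side','scene']:
  s=env.snapshot(n)
  a=s['frame'][140:340,200:400,::-1] if n=='side' else s['frame'][125:245,110:290,::-1]; cv2.imwrite(f'pics/{n}6z.png',cv2.resize(a,None,fx=3 if n=='side' else 4.4,fy=3 if n=='side' else 4.4,interpolation=cv2.INTER_CUBIC))
E
```

```text
[ 0.53112533 -0.1546813   0.27819015] [4.58222969 2.59608776 0.71773617] [ 0.49329201 -0.77147433 -0.06059111] 0.008439589148371087
```

View pics/scene6z.png

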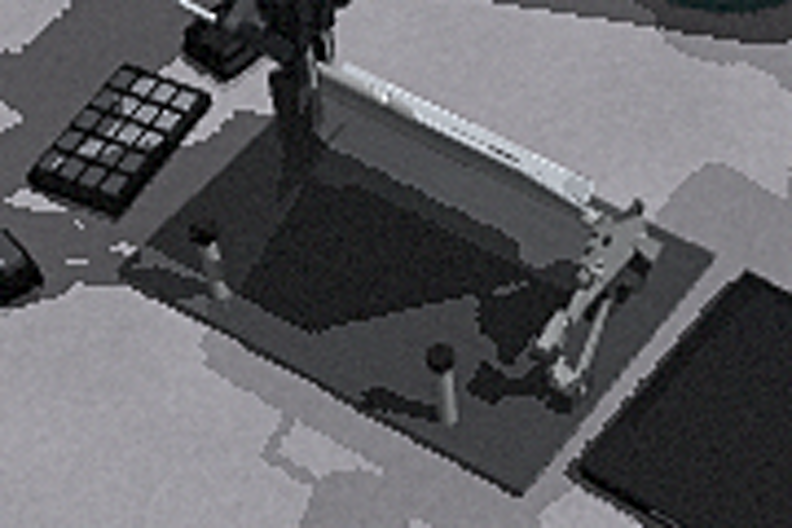

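View pics/side6z.png

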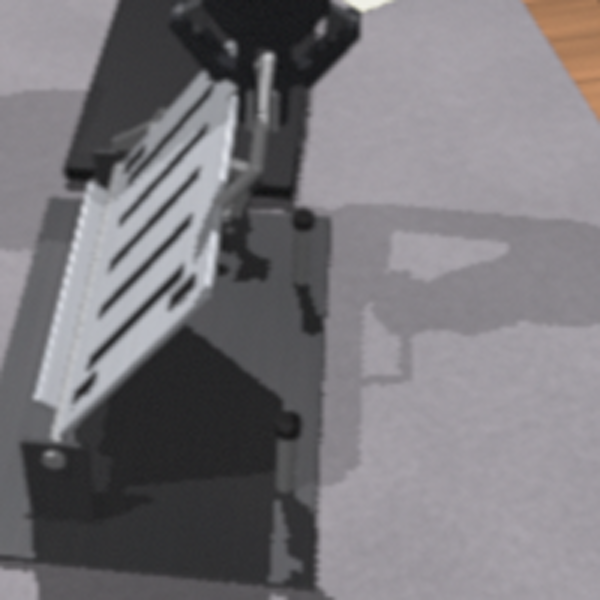

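Call:
move_arm --targets "1 0.0006 0.0008 0.0008 0; 1 -0.001 0.0013 0.0022 0; 1 -0.0028 0.0018 0.0033 0; 1 -0.0045 0.0023 0.0043 0; 1 -0.0062 0.0028 0.0053 0; 1 -0.0062 0.0028 0.0053 0; 1 -0.0062 0.0028 0.0053 0"

```text
clock: 6.33
tool_pos: [0.524, -0.1525, 0.2832]
ee_rot: [-0.0, 0.799, 0.601, -0.001]
ft_force: [0.4, -0.2, -3.3]
opening: 0.0087
```

```bash
python3 - <<'E'
from fit import *
st=env.get_state();print(st['tool_pos'],st['ft_force'],st['torque'],st['opening'])
for n in ['side','scene']:
  s=env.snapshot(n)
  a=s['frame'][140:340,200:400,::-1] if n=='side' else s['frame'][155:235,210:290,::-1]; f=3 if n=='side' else 7
  cv2.imwrite(f'pics/{n}7z.png',cv2.resize(a,None,fx=f,fy=f,interpolation=cv2.INTER_CUBIC))
E
```

```text
[ 0.52395744 -0.15248639  0.28321352] [ 0.36800928 -0.20476628 -3.28678823] [-0.04785826 -0.17050275 -0.06045788] 0.00869885361706122
```

View pics/scene7z.png

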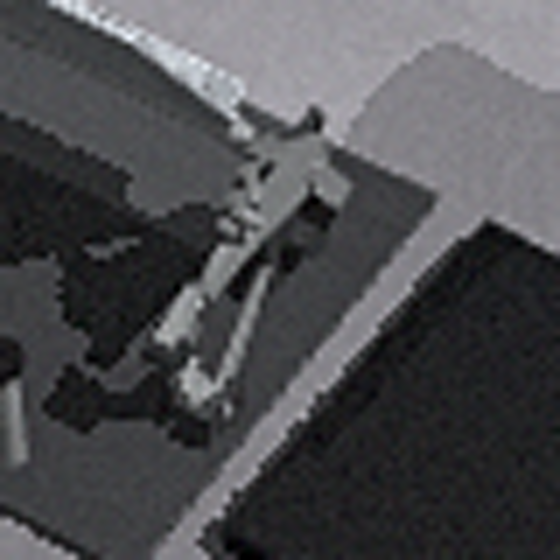

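View pics/side7z.png

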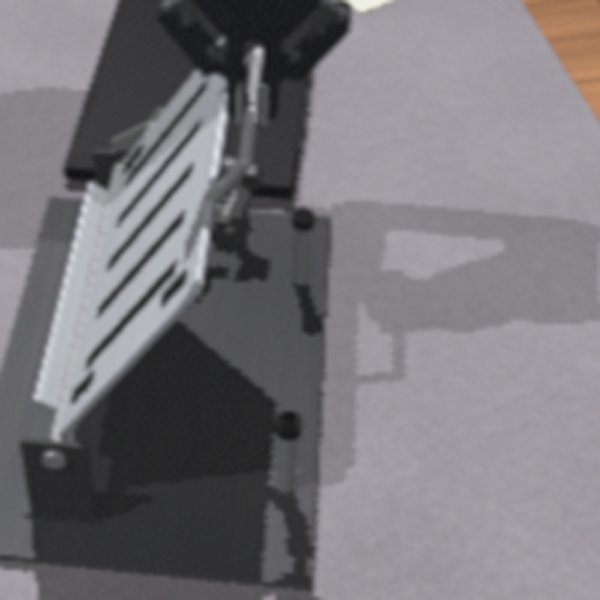

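```bash
cat > pw.py <<'E'
from fit import *
p0=[.4024,-.1179,-.2816]
def R(x,y,z):
    c,s=np.cos(p0[2]),np.sin(p0[2]); return np.array([p0[0]+c*x-s*y,p0[1]+s*x+c*y,z])
def pawl(tag):
  for n in ['scene','side','wrist']:
    s=env.snapshot(n); im=s['frame'][:,:,::-1].copy()
    piv=proj(s,R(.098,.167,.024)); t0=proj(s,R(.098,.167,.09)); t1=proj(s,R(.098+.066*np.sin(.33),.167,.024+.066*np.cos(.33)))
    print(n,np.round(piv),np.round(t0,1),np.round(t1,1))
    for r in env.masks_of('pawl_tip',s)[:2]:
        m=r['region']; ys,xs=np.nonzero(m); k=np.argsort(ys)[:max(3,len(ys)//8)]
        print('  ',round(r['confidence'],2),np.round(r['bbox']),m.sum(),'top',xs[k].mean().round(1),ys[k].mean().round(1))
    cx,cy=np.clip(t0,[40,40],[471,343]).astype(int)
    a=im[cy-40:cy+40,cx-40:cx+40]; f=7
    a=cv2.resize(a,None,fx=f,fy=f,interpolation=cv2.INTER_CUBIC)
    cv2.imwrite(f'pics/{n}_{tag}.png',a)
E
python3 -c "
from pw import *
pawl('pw7')"
```

```text
scene [237. 211.] [236.3 198.2] [232.5 203.4]
side [277. 213.] [277.  194.9] [284.9 196.4]
   0.69 [273. 190. 285. 212.] 107 top 282.3 196.1
   0.47 [293. 208. 302. 304.] 321 top 300.9 212.5
wrist [232.  32.] [227.8  17.5] [247.8  18.5]
   0.6 [220.  10. 255.  36.] 733 top 236.8 11.3
```

```bash
python3 - <<'E'
import cv2,numpy as np
cv2.imwrite('pics/pw7.png',np.hstack([cv2.resize(cv2.imread(f'pics/{n}_pw7.png'),(390,390)) for n in ('side','wrist')]))
E
```

```text
(no output)
```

View pics/pw7.png

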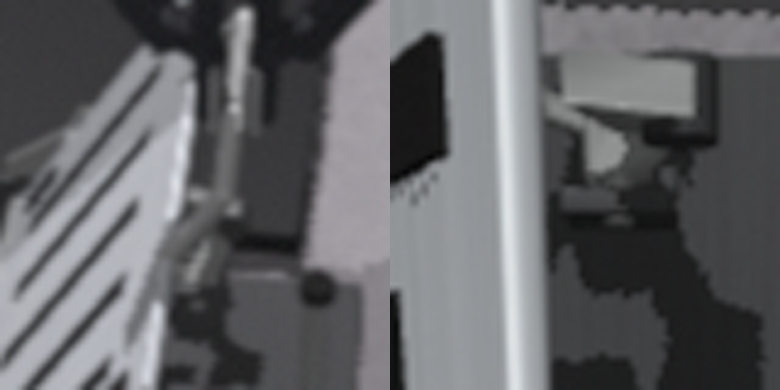

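```bash
python3 - <<'E'
import cv2,numpy as np
def c(im): return cv2.resize(im[180:220,218:258],(380,380),interpolation=cv2.INTER_CUBIC)
a=cv2.imread('pics/scene0.png')
z=[c(a)]
for k in ('5','6'):
    b=cv2.resize(cv2.imread(f'pics/scene{k}z.png'),(180,120),interpolation=cv2.INTER_AREA); f=np.zeros_like(a); f[125:245,110:290]=b; z.append(c(f))
b=cv2.resize(cv2.imread('pics/scene7z.png'),(80,80),interpolation=cv2.INTER_AREA); f=np.zeros_like(a); f[155:235,210:290]=b; z.append(c(f))
cv2.imwrite('pics/cmp.png',np.vstack([np.hstack(z[:2]),np.hstack(z[2:])])[:, :])
E
python3 -c "
import cv2; a=cv2.imread('pics/cmp.png'); cv2.imwrite('pics/cmp.png',cv2.resize(a,(600,600)))"
```

```text
(no output)
```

View pics/cmp.png

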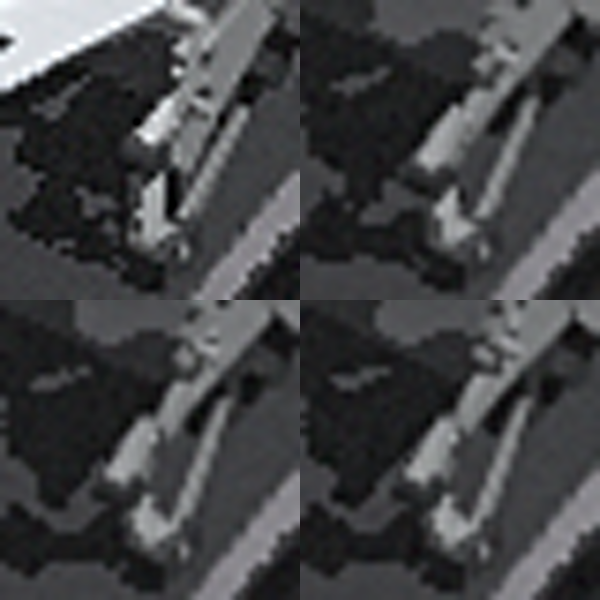

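```bash
python3 - <<'E'
import numpy as np
yaw=-.2816
c=np.array([-.001,.078]); B=np.array([.127,.2831])
f=lambda d:c+np.interp(d,[27,58],[.24,.2418])*np.array([np.cos(np.radians(d)),np.sin(np.radians(d))])
for d in list(range(56,-1,-2)):
    x,z=f(d)-B; print(d,np.round([x*np.cos(yaw),x*np.sin(yaw),z],4))
E
```

```text
56 [ 0.0069 -0.002  -0.0047]
54 [ 0.0134 -0.0039 -0.0097]
52 [ 0.0198 -0.0057 -0.0148]
50 [ 0.0261 -0.0075 -0.0202]
48 [ 0.0321 -0.0093 -0.0258]
46 [ 0.0379 -0.011  -0.0317]
44 [ 0.0436 -0.0126 -0.0377]
42 [ 0.049  -0.0142 -0.0439]
40 [ 0.0542 -0.0157 -0.0503]
38 [ 0.0592 -0.0171 -0.0569]
36 [ 0.064  -0.0185 -0.0637]
34 [ 0.0685 -0.0198 -0.0707]
32 [ 0.0728 -0.0211 -0.0778]
30 [ 0.0768 -0.0222 -0.085 ]
28 [ 0.0807 -0.0233 -0.0924]
26 [ 0.0843 -0.0244 -0.0999]
24 [ 0.0877 -0.0254 -0.1075]
22 [ 0.0908 -0.0263 -0.1152]
20 [ 0.0937 -0.0271 -0.123 ]
18 [ 0.0963 -0.0279 -0.1309]
16 [ 0.0987 -0.0285 -0.1389]
14 [ 0.1007 -0.0291 -0.147 ]
12 [ 0.1026 -0.0297 -0.1552]
10 [ 0.1041 -0.0301 -0.1634]
8 [ 0.1053 -0.0305 -0.1717]
6 [ 0.1063 -0.0308 -0.18  ]
4 [ 0.107  -0.031  -0.1884]
2 [ 0.1074 -0.0311 -0.1967]
0 [ 0.1076 -0.0311 -0.2051]
```

Call:
move_arm --targets "1 0.0034 -0.001 -0.0023 0; 1 0.0069 -0.002 -0.0047 0; 1 0.0134 -0.0039 -0.0097 0; 1 0.0198 -0.0057 -0.0148 0; 1 0.0261 -0.0075 -0.0202 0; 1 0.0321 -0.0093 -0.0258 0; 1 0.0379 -0.011 -0.0317 0; 1 0.0379 -0.011 -0.0317 0; 1 0.0379 -0.011 -0.0317 0"

```text
clock: 7.48
tool_pos: [0.5636, -0.1641, 0.2514]
ee_rot: [0.001, 0.799, 0.601, 0.0]
ft_force: [0.6, -3.8, -1.6]
opening: 0.0086
```

```bash
python3 - <<'E'
from pw import *
st=env.get_state();print(st['tool_pos'],st['ft_force'],st['torque'],st['opening'])
s=env.snapshot('scene')
a=s['frame'][180:220,218:258,::-1]
t=env.snapshot('side')['frame'][140:340,200:400,::-1]
cv2.imwrite('pics/s8.png',np.hstack([cv2.resize(a,(390,390),interpolation=cv2.INTER_CUBIC),cv2.resize(t,(390,390),interpolation=cv2.INTER_CUBIC)]))
E
```

```text
[ 0.56360916 -0.16406318  0.251356  ] [ 0.64178293 -3.83346613 -1.62434214] [-0.64026055  0.00231946 -0.08618357] 0.008633104374211463
```

View pics/s8.png

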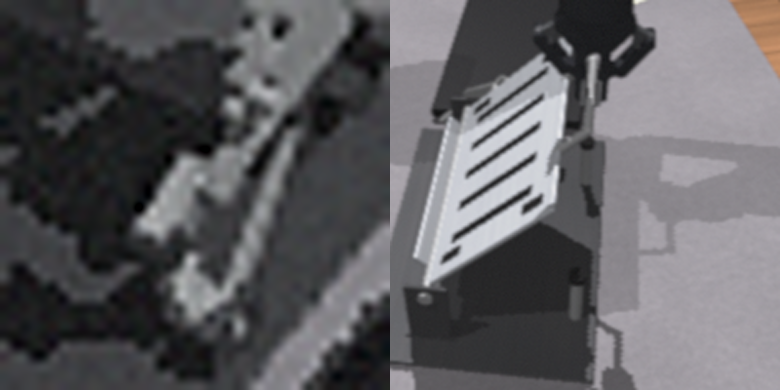

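Call:
move_arm --targets "1 0.0028 -0.0018 -0.003 0; 1 0.0084 -0.0035 -0.009 0; 1 0.0137 -0.005 -0.0154 0; 1 0.0188 -0.0064 -0.0219 0; 1 0.0237 -0.0078 -0.0286 0; 1 0.0284 -0.0092 -0.0355 0; 1 0.0328 -0.0105 -0.0425 0; 1 0.0369 -0.0117 -0.0497 0; 1 0.0409 -0.0128 -0.057 0; 1 0.0446 -0.0139 -0.0644 0; 1 0.0481 -0.0149 -0.072 0; 1 0.0498 -0.0154 -0.0758 0"

```text
clock: 8.58
tool_pos: [0.6137, -0.1789, 0.1748]
ee_rot: [0.001, 0.799, 0.602, 0.001]
ft_force: [5.7, -2.1, 0.3]
opening: 0.0087
```

```bash
python3 - <<'E'
from pw import *
st=env.get_state();print(st['tool_pos'],st['ft_force'],st['torque'],st['opening'])
s=env.snapshot('scene')
a=s['frame'][180:220,218:258,::-1]
t=env.snapshot('side')['frame'][140:340,200:400,::-1]
cv2.imwrite('pics/s9.png',np.hstack([cv2.resize(a,(390,390),interpolation=cv2.INTER_CUBIC),cv2.resize(t,(390,390),interpolation=cv2.INTER_CUBIC)]))
st=env.get_state();print(st['tool_pos'],st['ft_force'],st['torque'],st['opening'])
E
```

```text
[ 0.61367835 -0.17886585  0.17477167] [ 5.67276379 -2.05897191  0.325301  ] [-0.24738798 -0.67857699 -0.03359248] 0.00874799223029324
[ 0.61367851 -0.17885647  0.17471632] [ 4.92766652 -2.43007346 -0.13294615] [-0.30493562 -0.80548141 -0.11356756] 0.008317906523065402
```

View pics/s9.png

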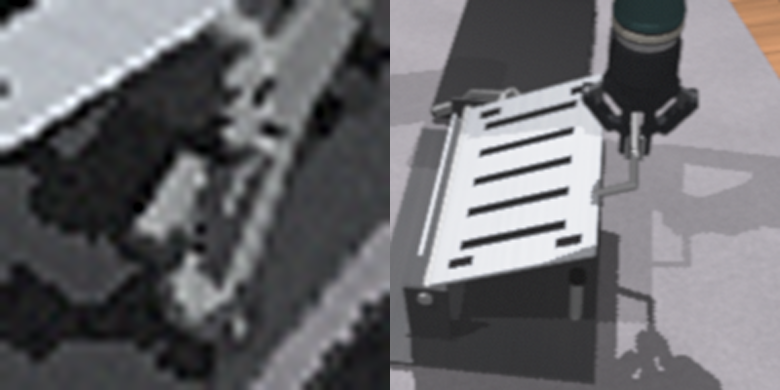

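Call:
move_arm --targets "1 0.003 -0.0008 -0.0037 0; 1 0.006 -0.0017 -0.0115 0; 1 0.0088 -0.0025 -0.0194 0; 1 0.0113 -0.0032 -0.0274 0; 1 0.0135 -0.0038 -0.0355 0; 1 0.0155 -0.0044 -0.0436 0; 1 0.0172 -0.0049 -0.0518 0; 1 0.0185 -0.0053 -0.06 0; 1 0.0196 -0.0056 -0.0684 0; 1 0.0201 -0.0058 -0.0725 0; 1 0.0201 -0.0058 -0.0725 0; 1 0.0201 -0.0058 -0.0725 0"

```text
clock: 9.68
tool_pos: [0.632, -0.1843, 0.103]
ee_rot: [-0.001, 0.799, 0.602, -0.0]
ft_force: [-0.4, -1.2, -1.9]
opening: 0.0084
```

```bash
python3 - <<'E'
from pw import *
for i in range(3):
    t=env.snapshot('side')
    st=env.get_state();print(st['tool_pos'],st['ft_force'],st['torque'],st['opening'])
for th in (0,4,6,8,10): print(th,[np.round(proj(t,P([*p0,np.radians(th)],'d',.2,y)),1) for y in (-.148,)])
cv2.imwrite('pics/s10.png',cv2.resize(t['frame'][180:340,200:400,::-1],None,fx=3.6,fy=3.6,interpolation=cv2.INTER_CUBIC))
E
```

```text
[ 0.63197496 -0.18427796  0.10340754] [-0.49240884 -0.27607428 -3.6606894 ] [ 0.05203973  0.08129432 -0.10201155] 0.008668413096416493
[ 0.63192785 -0.18428401  0.1035904 ] [-0.7570907   0.46746829 -2.96316206] [ 0.00975959  0.19999869 -0.04109306] 0.008681069837364148
[ 0.63193701 -0.18424087  0.10368605] [-0.37559262 -0.03557636 -3.76507351] [ 0.05249871  0.18654278 -0.10611872] 0.008913127667745123
0 [array([312.5, 295. ])]
4 [array([312.6, 291. ])]
6 [array([312.5, 288.9])]
8 [array([312.2, 286.8])]
10 [array([311.8, 284.8])]
```

View pics/s10.png

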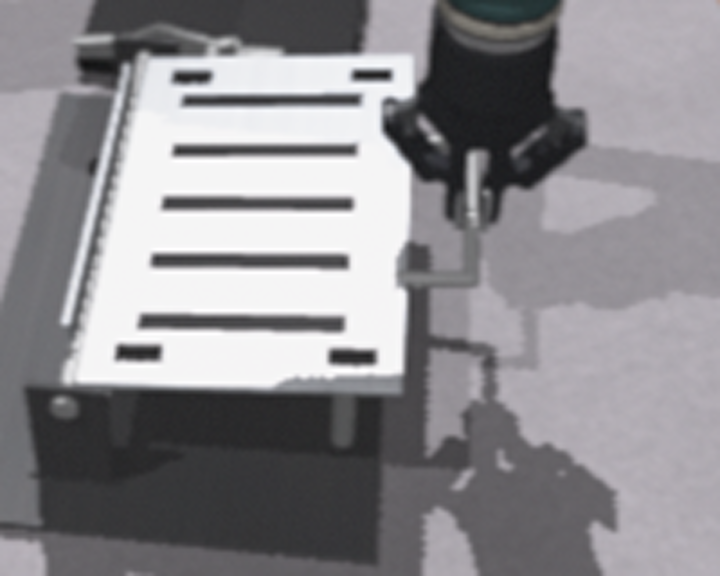

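Call:
move_arm --targets "1 0.0004 -0.0001 -0.005 0; 1 0.0006 -0.0002 -0.01 0; 1 0.0008 -0.0002 -0.015 0; 1 0.001 -0.0003 -0.019 0; 1 0.001 -0.0003 -0.021 0; 1 0.001 -0.0003 -0.022 0; 1 0.001 -0.0003 -0.023 0; 1 0.001 -0.0003 -0.023 0; 1 0.001 -0.0003 -0.023 0"

```text
clock: 10.58
tool_pos: [0.6332, -0.1847, 0.0804]
ee_rot: [-0.0, 0.799, 0.602, -0.0]
ft_force: [-2.4, 1.1, -3.2]
opening: 0.0084
```

```bash
cat > look.py <<'E'
import sys
from pw import *
tag=sys.argv[1]
for i in range(2):
    s=env.snapshot('scene' if i else 'side')
    if not i: t=s
    st=env.get_state();print(st['tool_pos'],np.round(st['ft_force'],2),np.round(st['torque'],2),round(st['opening'],4))
a=s['frame'][180:220,218:258,::-1]
cv2.imwrite(f'pics/{tag}.png',np.hstack([cv2.resize(a,(390,390),interpolation=cv2.INTER_CUBIC),cv2.resize(t['frame'][170:310,200:340,::-1],(390,390),interpolation=cv2.INTER_CUBIC)]))
E
python3 look.py s11
```

```text
[ 0.63324984 -0.18465582  0.08044964] [-1.52  1.17 -2.62] [ 0.17  0.4  -0.13] 0.0086
[ 0.63324099 -0.18467078  0.08047277] [-2.22 -0.47 -3.68] [ 0.17  0.41 -0.07] 0.0083
```

View pics/s11.png

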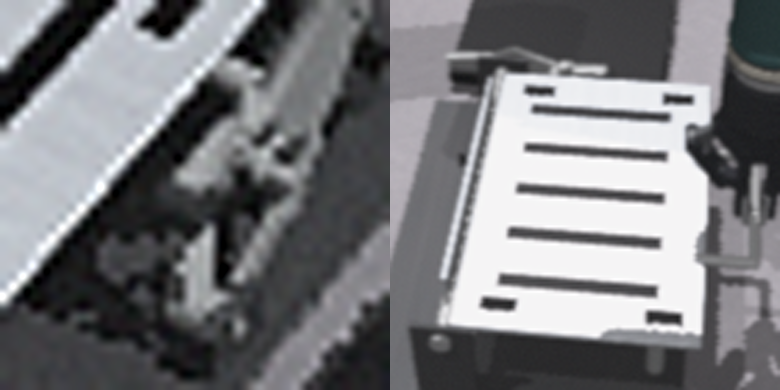

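The pawl has come back to its armed place (scene crop, top at (22,16) against (22,17) at the start). The deck still hangs on the fingers, so I'll lower it until it rests.

Call:
move_arm --targets "1 -0.0005 0.0001 -0.001 0; 1 -0.0005 0.0001 -0.002 0; 1 -0.0005 0.0001 -0.003 0; 1 -0.0005 0.0001 -0.004 0; 1 -0.0005 0.0001 -0.004 0; 1 -0.0005 0.0001 -0.004 0; 1 -0.0005 0.0001 -0.004 0"

```text
clock: 11.27
tool_pos: [0.6333, -0.1847, 0.0786]
ee_rot: [0.001, 0.799, 0.602, 0.001]
ft_force: [-3.2, 2.3, 5.7]
opening: 0.0087
```

```bash
python3 look.py s12
```

```text
[ 0.63328877 -0.18468912  0.07857757] [-4.5   2.23  5.78] [ 0.42  0.81 -0.12] 0.0089
[ 0.63329616 -0.18467412  0.07856936] [-3.42  2.13  5.7 ] [ 0.46  0.81 -0.06] 0.0086
```

View pics/s12.png

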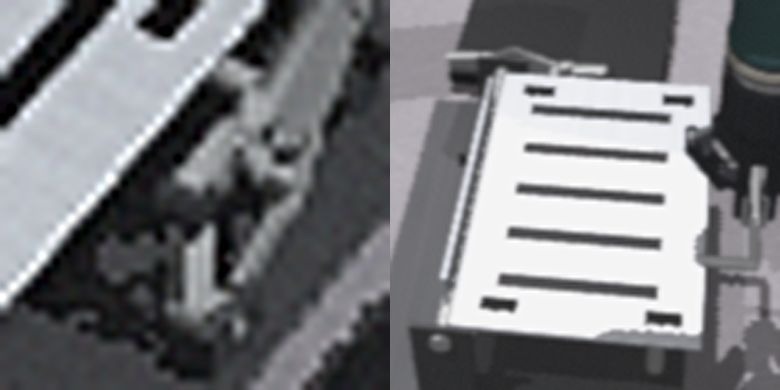

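```bash
python3 - <<'E'
import numpy as np
for d in [1,3,5,7,9,11,13,15,17,19,20,21,23,25,26,27]:
    t=np.radians(d);x=.24*(np.cos(t)-1)-.0005; print(d,np.round([x*.9606,-x*.2779,.24*np.sin(t)+.003],4))
E
```

```text
1 [-0.0005  0.0001  0.0072]
3 [-0.0008  0.0002  0.0156]
5 [-0.0014  0.0004  0.0239]
7 [-0.0022  0.0006  0.0322]
9 [-0.0033  0.001   0.0405]
11 [-0.0047  0.0014  0.0488]
13 [-0.0064  0.0018  0.057 ]
15 [-0.0083  0.0024  0.0651]
17 [-0.0106  0.0031  0.0732]
19 [-0.013   0.0038  0.0811]
20 [-0.0144  0.0042  0.0851]
21 [-0.0158  0.0046  0.089 ]
23 [-0.0188  0.0054  0.0968]
25 [-0.0221  0.0064  0.1044]
26 [-0.0238  0.0069  0.1082]
27 [-0.0256  0.0074  0.112 ]
```

Call:
move_arm --targets "1 -0.0005 0.0001 0.004 0; 1 -0.0006 0.0002 0.0114 0; 1 -0.0011 0.0003 0.0197 0; 1 -0.0018 0.0005 0.028 0; 1 -0.0027 0.0008 0.0363 0; 1 -0.004 0.0012 0.0446 0; 1 -0.0055 0.0016 0.0529 0; 1 -0.0073 0.0021 0.061 0; 1 -0.0094 0.0027 0.0691 0; 1 -0.0118 0.0034 0.0771 0; 1 -0.0144 0.0042 0.0851 0; 1 -0.0144 0.0042 0.0851 0"

```text
clock: 12.37
tool_pos: [0.6186, -0.1804, 0.1644]
ee_rot: [0.001, 0.799, 0.602, 0.001]
ft_force: [3.6, 0.8, -2.3]
opening: 0.0088
```

```bash
python3 look.py s13
```

```text
[ 0.61890335 -0.18045443  0.16333247] [ 5.23  1.11 -2.84] [ 0.08 -0.98 -0.11] 0.0086
[ 0.61917091 -0.18054689  0.16254273] [ 6.22 -0.   -2.58] [ 0.02 -1.11 -0.05] 0.0091
```

View pics/s13.png

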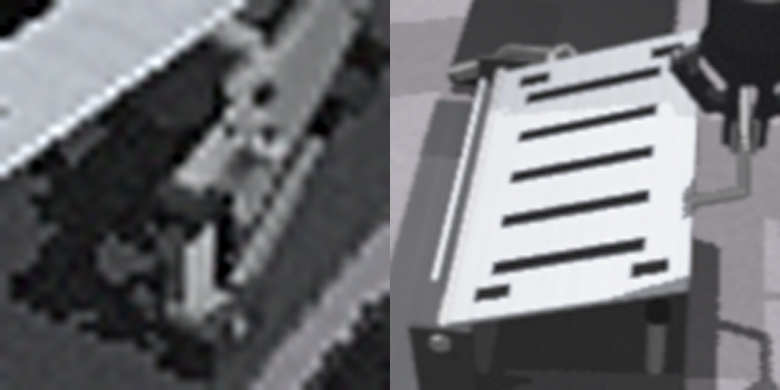

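Call:
move_arm --targets "1 0.0009 -0.0002 0.002 0; 1 -0.0012 0.0003 0.0078 0; 1 -0.0027 0.0007 0.0117 0; 1 -0.0043 0.0012 0.0155 0; 1 -0.006 0.0017 0.0193 0; 1 -0.0077 0.0022 0.0231 0; 1 -0.0086 0.0025 0.025 0; 1 -0.0086 0.0025 0.025 0; 1 -0.0086 0.0025 0.025 0"

```text
clock: 13.22
tool_pos: [0.6096, -0.1777, 0.1864]
ee_rot: [-0.0, 0.799, 0.602, -0.0]
ft_force: [2.1, 1.7, -2.5]
opening: 0.0086
```

```bash
python3 look.py s14
```

```text
[ 0.6096444  -0.17774435  0.18622477] [ 1.98  2.39 -4.39] [ 0.45 -0.48 -0.04] 0.0082
[ 0.60968435 -0.17774183  0.18618221] [ 2.31  2.34 -3.42] [ 0.45 -0.48 -0.07] 0.0087
```

View pics/s14.png

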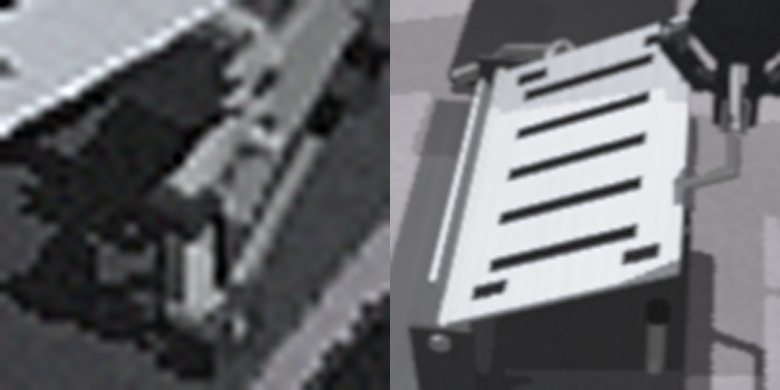

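Call:
move_arm --targets "1 0.0008 0.0004 -0.0015 0; 1 0.0018 0.0002 -0.0035 0; 1 0.0028 0 -0.0055 0; 1 0.0038 -0.0003 -0.0075 0; 1 0.0048 -0.0006 -0.0095 0; 1 0.0058 -0.0009 -0.0115 0; 1 0.0058 -0.0009 -0.0115 0; 1 0.0058 -0.0009 -0.0115 0"

```text
clock: 13.98
tool_pos: [0.6149, -0.1792, 0.1742]
ee_rot: [-0.001, 0.799, 0.601, -0.001]
ft_force: [-1.9, -0.6, -4.4]
opening: 0.0088
```

```bash
python3 look.py s15
```

```text
[ 0.61485228 -0.17923036  0.17437646] [-2.15 -0.42 -5.06] [-0.07  0.43 -0.07] 0.0085
[ 0.61484202 -0.17920997  0.17448943] [-2.9  -0.01 -5.87] [-0.09  0.48 -0.03] 0.0085
```

View pics/s15.png

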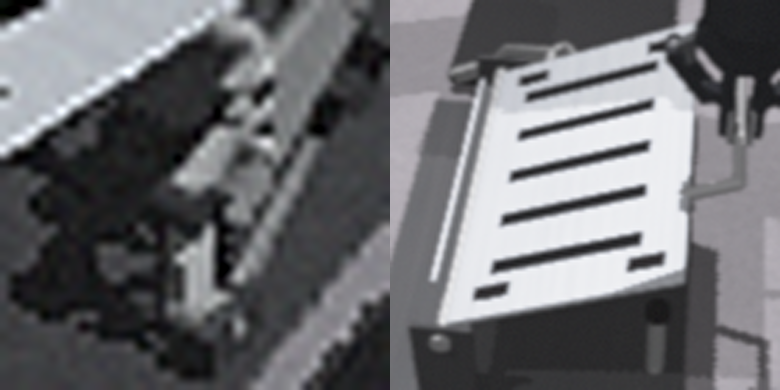

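Call:
move_arm --targets "1 -0.0003 0.0001 -0.001 0; 1 0 0 -0.002 0; 1 0.0004 -0.0001 -0.003 0; 1 0.0004 -0.0001 -0.003 0; 1 0.0004 -0.0001 -0.003 0; 1 0.0004 -0.0001 -0.003 0"

```text
clock: 14.58
tool_pos: [0.6159, -0.1795, 0.1719]
ee_rot: [0.0, 0.799, 0.601, -0.0]
ft_force: [-3.4, -3.9, -4.0]
opening: 0.0088
```

Call:
move_arm --targets "1 0.0004 -0.0001 -0.001 0; 1 0.0008 -0.0002 -0.002 0; 1 0.0008 -0.0002 -0.002 0; 1 0.0008 -0.0002 -0.002 0; 1 0.0008 -0.0002 -0.002 0"

```text
clock: 15.0
tool_pos: [0.6167, -0.1797, 0.1699]
ee_rot: [0.0, 0.799, 0.601, -0.0]
ft_force: [-4.0, -3.3, -4.4]
opening: 0.0088
```

Call:
move_arm --targets "1 -0.0003 -0.0008 -0.001 0; 1 -0.0002 -0.001 -0.002 0; 1 -0.0002 -0.001 -0.002 0; 1 -0.0002 -0.001 -0.002 0; 1 -0.0002 -0.001 -0.002 0"

```text
clock: 15.42
tool_pos: [0.6172, -0.1799, 0.1683]
ee_rot: [0.0, 0.799, 0.602, 0.001]
ft_force: [-1.2, -0.6, -2.6]
opening: 0.0086
```

Call:
move_arm --targets "1 0.0003 -0.0001 -0.001 0; 1 0.0006 -0.0002 -0.002 0; 1 0.0006 -0.0002 -0.002 0; 1 0.0006 -0.0002 -0.002 0; 1 0.0006 -0.0002 -0.002 0"

```text
clock: 15.83
tool_pos: [0.6179, -0.1801, 0.1663]
ee_rot: [0.0, 0.799, 0.602, 0.001]
ft_force: [0.7, -1.1, -3.1]
opening: 0.0085
```

```bash
python3 look.py s16
```

```text
[ 0.61791165 -0.18016543  0.1663661 ] [ 1.59 -0.09 -1.51] [ 0.08 -0.17 -0.06] 0.0089
[ 0.61789579 -0.18016191  0.166354  ] [ 1.12  0.57 -2.92] [ 0.03 -0.19 -0.  ] 0.0087
```

View pics/s16.png

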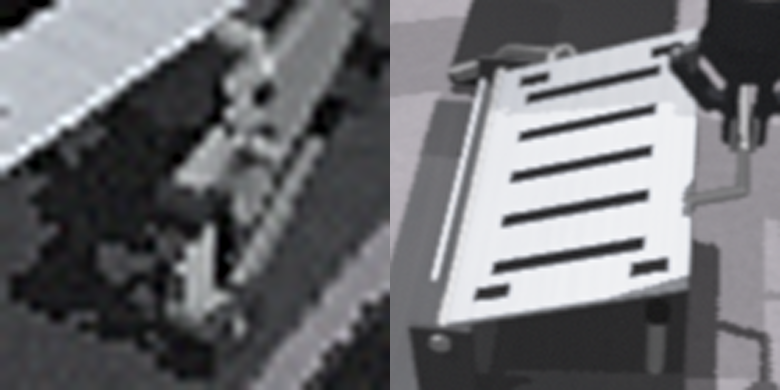

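Call:
move_arm --targets "1 0.0004 -0.0001 -0.001 0; 1 0.0008 -0.0002 -0.002 0; 1 0.0008 -0.0002 -0.002 0; 1 0.0008 -0.0002 -0.002 0; 1 0.0008 -0.0002 -0.002 0"

```text
clock: 16.35
tool_pos: [0.6186, -0.1804, 0.1643]
ee_rot: [0.0, 0.799, 0.602, 0.001]
ft_force: [2.6, 1.0, -2.3]
opening: 0.0084
```

Call:
move_arm --targets "1 0.0004 -0.0001 -0.001 0; 1 0.0008 -0.0002 -0.002 0; 1 0.0008 -0.0002 -0.002 0; 1 0.0008 -0.0002 -0.002 0; 1 0.0008 -0.0002 -0.002 0"

```text
clock: 16.77
tool_pos: [0.6194, -0.1806, 0.1622]
ee_rot: [0.0, 0.799, 0.602, 0.001]
ft_force: [5.0, 1.6, -1.7]
opening: 0.0086
```

Call:
move_arm --targets "1 0.0014 -0.0002 -0.001 0; 1 0.002 -0.0003 -0.002 0; 1 0.002 -0.0003 -0.002 0; 1 0.002 -0.0003 -0.002 0; 1 0.002 -0.0003 -0.002 0"

```text
clock: 17.18
tool_pos: [0.6203, -0.1809, 0.1594]
ee_rot: [-0.001, 0.799, 0.602, -0.001]
ft_force: [1.2, 2.7, -1.9]
opening: 0.0083
```

Call:
move_arm --targets "1 0.0005 -0.0001 -0.001 0; 1 0.001 -0.0003 -0.002 0; 1 0.001 -0.0003 -0.002 0; 1 0.001 -0.0003 -0.002 0; 1 0.001 -0.0003 -0.002 0"

```text
clock: 17.6
tool_pos: [0.6211, -0.1812, 0.1573]
ee_rot: [-0.001, 0.799, 0.601, -0.001]
ft_force: [-2.2, 3.1, -4.6]
opening: 0.0084
```

```bash
python3 look.py s17
```

```text
[ 0.62112138 -0.18117633  0.15726164] [-3.05  3.53 -3.56] [ 0.5   0.5  -0.06] 0.0087
[ 0.62111587 -0.18116389  0.15729927] [-2.39  2.46 -3.7 ] [ 0.56  0.58 -0.08] 0.0087
```

View pics/s17.png

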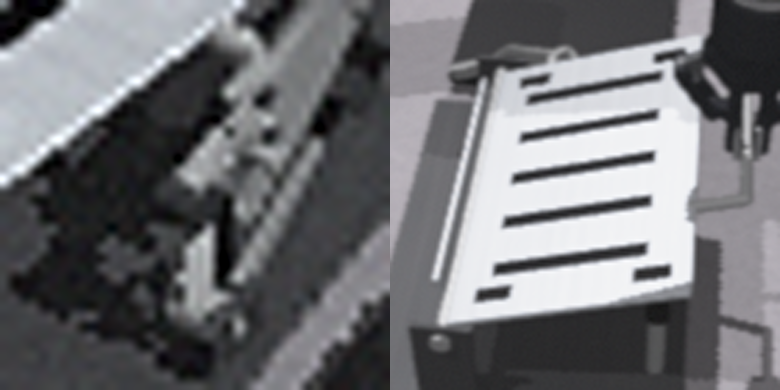

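Call:
move_arm --targets "1 0 0.0006 -0.001 0; 1 0.0002 0.0006 -0.002 0; 1 0.0002 0.0006 -0.002 0; 1 0.0002 0.0006 -0.002 0; 1 0.0002 0.0006 -0.002 0"

```text
clock: 18.12
tool_pos: [0.6216, -0.1813, 0.1558]
ee_rot: [-0.0, 0.799, 0.601, -0.001]
ft_force: [-3.2, 0.6, -4.3]
opening: 0.0085
```

Call:
move_arm --targets "1 0.0003 -0.0001 -0.001 0; 1 0.0006 -0.0002 -0.002 0; 1 0.0006 -0.0002 -0.002 0; 1 0.0006 -0.0002 -0.002 0; 1 0.0006 -0.0002 -0.002 0"

```text
clock: 18.53
tool_pos: [0.6223, -0.1815, 0.1538]
ee_rot: [-0.0, 0.799, 0.601, -0.001]
ft_force: [-4.2, -1.1, -4.5]
opening: 0.0082
```

Call:
move_arm --targets "1 -0.0004 0 -0.001 0; 1 -0.0001 0 -0.002 0; 1 -0.0001 0 -0.002 0; 1 -0.0001 0 -0.002 0; 1 -0.0001 0 -0.002 0"

```text
clock: 18.95
tool_pos: [0.6227, -0.1816, 0.1522]
ee_rot: [0.001, 0.799, 0.601, -0.0]
ft_force: [-4.4, -1.7, -3.4]
opening: 0.0084
```

Call:
move_arm --targets "1 0.0003 -0.0001 -0.001 0; 1 0.0006 -0.0002 -0.002 0; 1 0.0006 -0.0002 -0.002 0; 1 0.0006 -0.0002 -0.002 0; 1 0.0006 -0.0002 -0.002 0"

```text
clock: 19.37
tool_pos: [0.6233, -0.1817, 0.1503]
ee_rot: [0.001, 0.799, 0.601, -0.0]
ft_force: [-4.4, -3.1, -3.3]
opening: 0.0086
```

```bash
python3 look.py s18
```

```text
[ 0.62331963 -0.18171338  0.15024757] [-4.25 -3.1  -2.96] [-0.47  0.88 -0.08] 0.0083
[ 0.62332847 -0.18170479  0.15025724] [-3.52 -3.14 -2.63] [-0.45  0.89 -0.03] 0.0084
```

View pics/s18.png

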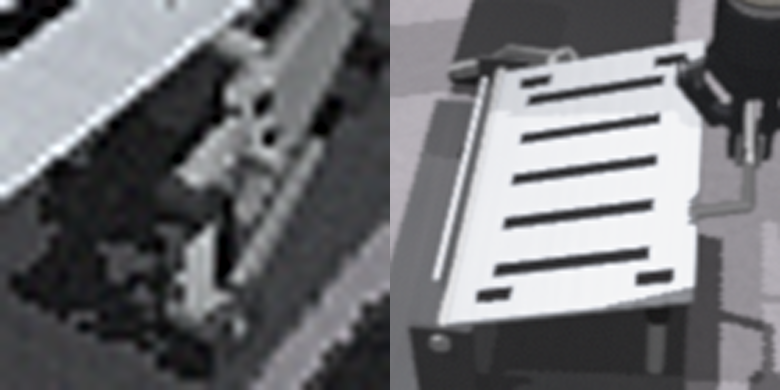

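Call:
move_arm --targets "1 -0.0005 -0.0004 -0.0003 0; 1 -0.0009 -0.0008 -0.001 0; 1 -0.0009 -0.0008 -0.001 0; 1 -0.0009 -0.0008 -0.001 0; 1 -0.0009 -0.0008 -0.001 0"

```text
clock: 19.88
tool_pos: [0.6234, -0.1818, 0.1499]
ee_rot: [0.001, 0.799, 0.602, 0.001]
ft_force: [-0.4, -0.2, -0.3]
opening: 0.0086
```

Call:
move_arm --targets "1 0.0003 -0.0001 -0.001 0; 1 0.0003 -0.0001 -0.001 0; 1 0.0003 -0.0001 -0.001 0; 1 0.0003 -0.0001 -0.001 0"

```text
clock: 20.22
tool_pos: [0.6236, -0.1819, 0.149]
ee_rot: [0.001, 0.799, 0.602, 0.001]
ft_force: [2.1, 0.7, 1.1]
opening: 0.0083
```

```bash
python3 look.py s19
```

```text
[ 0.62359117 -0.18187536  0.14893034] [ 2.58 -0.19  1.24] [ 0.01 -0.21 -0.05] 0.0086
[ 0.62361734 -0.18186988  0.14895493] [ 3.28 -0.28  1.69] [ 0.14 -0.2  -0.09] 0.0086
```

View pics/s19.png

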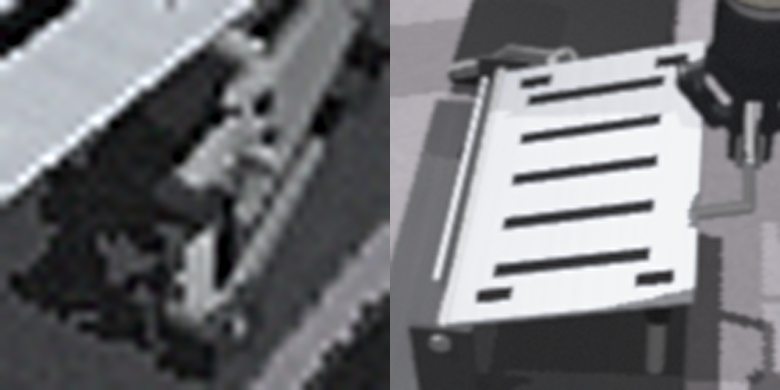

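Call:
move_arm --targets "1 -0.0004 0.0001 -0.0005 0; 1 -0.0004 0.0001 -0.0005 0; 1 -0.0004 0.0001 -0.0005 0; 1 -0.0004 0.0001 -0.0005 0; 1 -0.0004 0.0001 -0.0005 0"

```text
clock: 20.73
tool_pos: [0.6237, -0.182, 0.1485]
ee_rot: [0.001, 0.799, 0.602, 0.002]
ft_force: [5.8, -0.2, 1.7]
opening: 0.0085
```

```bash
python3 - <<'E'
from pw import *
for i in range(5):
    t=env.snapshot('side');st=env.get_state();print(st['tool_pos'],np.round(st['ft_force'],2))
E
```

```text
[ 0.6236859  -0.18193997  0.14853475] [5.4  0.04 2.25]
[ 0.62367378 -0.18194843  0.14851286] [ 5.88 -0.12  2.82]
[ 0.62366441 -0.18194713  0.14852064] [ 4.59 -0.23  1.64]
[ 0.62365889 -0.18195937  0.14847783] [4.86 0.59 1.34]
[ 0.62367832 -0.18194479  0.1484918 ] [4.38 0.4  2.28]
```

Call:
move_arm --targets "1 0.001 -0.0003 0 0; 1 0.0016 -0.0005 0 0; 1 0.0016 -0.0005 0 0; 1 0.0016 -0.0005 0 0; 1 0.0016 -0.0005 0 0"

```text
clock: 21.4
tool_pos: [0.6239, -0.1821, 0.1477]
ee_rot: [-0.0, 0.799, 0.602, 0.0]
ft_force: [3.0, 2.8, 3.9]
opening: 0.0082
```

```bash
python3 - <<'E'
from pw import *
for i in range(4):
    t=env.snapshot('side');st=env.get_state();print(st['tool_pos'],np.round(st['ft_force'],2))
O=[('d',.2,-.148),('w',.24,-.06)]
for th in (14,16,17,18,19,20): print(th,[np.round(proj(t,P([*p0,np.radians(th)],*o)),1) for o in O])
cv2.imwrite('pics/s20.png',cv2.resize(t['frame'][200:300,270:370,::-1],None,fx=6,fy=6,interpolation=cv2.INTER_CUBIC))
E
```

```text
[ 0.62390792 -0.18204187  0.14768061] [2.21 2.48 3.09]
[ 0.62392105 -0.18202595  0.14768484] [2.06 2.5  2.89]
[ 0.6239051  -0.18204549  0.14764515] [3.72 3.48 3.35]
[ 0.62389851 -0.18203789  0.14763934] [2.89 3.82 3.72]
14 [array([310.7, 280.5]), array([330.2, 247.6])]
16 [array([309.9, 278.4]), array([329.5, 245. ])]
17 [array([309.5, 277.4]), array([329.1, 243.7])]
18 [array([309.1, 276.3]), array([328.7, 242.4])]
19 [array([308.6, 275.2]), array([328.2, 241.1])]
20 [array([308.1, 274.2]), array([327.7, 239.8])]
```

View pics/s20.png

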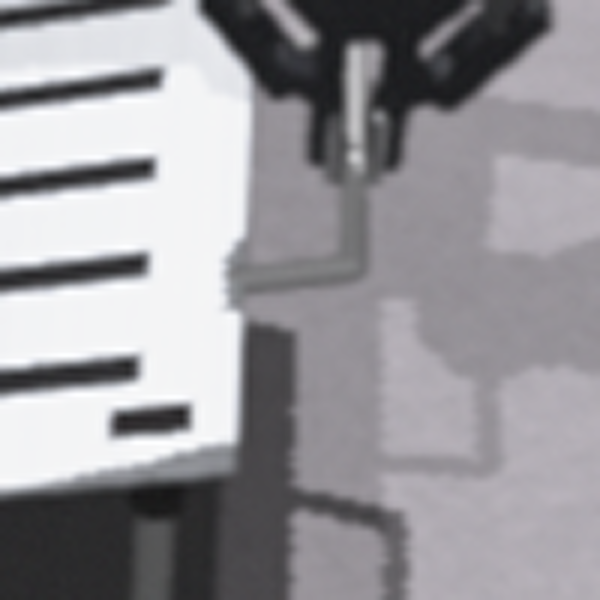

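Call:
move_arm --targets "1 0.0006 0.001 0.0006 0; 1 0.0006 0.001 0.0008 0; 1 0.0006 0.001 0.0008 0; 1 0.0006 0.001 0.0008 0; 1 0.0006 0.001 0.0008 0"

```text
clock: 22.02
tool_pos: [0.6239, -0.182, 0.1479]
ee_rot: [-0.0, 0.799, 0.601, -0.001]
ft_force: [0.2, -0.3, 0.7]
opening: 0.0082
```

```bash
python3 - <<'E'
from pw import *
for i in range(4):
    t=env.snapshot('wrist');st=env.get_state();print(st['tool_pos'],np.round(st['ft_force'],2))
cv2.imwrite('pics/w20.png',t['frame'][:,:,::-1])
E
```

```text
[ 0.62384469 -0.18198152  0.14792036] [ 0.36 -0.39  2.24]
[ 0.62388504 -0.18196813  0.1479704 ] [-0.18 -0.02  0.85]
[ 0.62388575 -0.18193824  0.14795382] [-0.15 -0.01  2.27]
[ 0.6238382  -0.18196858  0.1479402 ] [-0.03 -0.88  1.16]
```

View pics/w20.png

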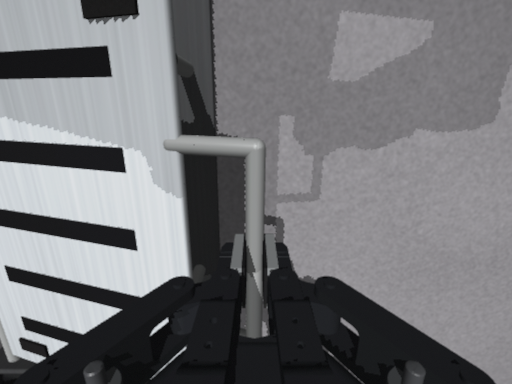

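Forces are balanced: about 0 N sideways and +1.5 N upward, so the pawl carries the deck. I'll open the fingers gradually.

Call:
move_arm --targets "0.75 0 0 0 0; 0.65 0 0 0 0; 0.55 0 0 0 0; 0.45 0 0 0 0; 0.35 0 0 0 0; 0.25 0 0 0 0; 0.15 0 0 0 0; 0.1 0 0 0 0; 0.1 0 0 0 0; 0.1 0 0 0 0"

```text
clock: 23.05
tool_pos: [0.6244, -0.1815, 0.1484]
ee_rot: [0.0, 0.799, 0.602, 0.0]
ft_force: [-0.3, 0.5, 0.3]
opening: 0.0384
```

```bash
python3 look.py s21; python3 -c "
from pw import *
snap('wrist','w21.png')"
```

```text
[ 0.62440384 -0.18151492  0.1483593 ] [-0.21 -0.87  0.1 ] [ 0.04 -0.03  0.01] 0.0384
[ 0.62442806 -0.18151168  0.14836979] [ 0.13 -0.54 -0.52] [-0.03  0.01  0.02] 0.0383
```

View pics/s21.png

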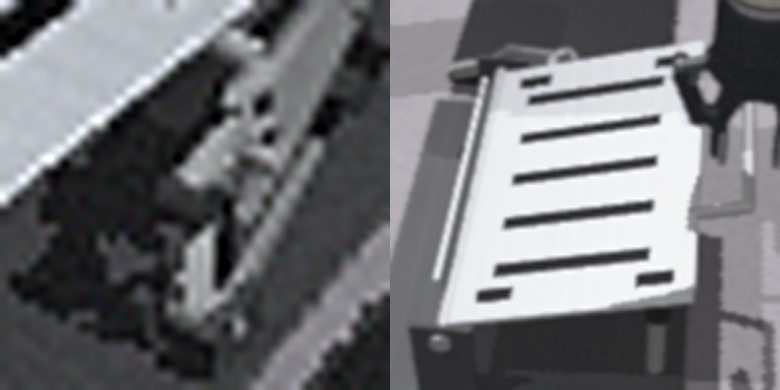

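View pics/w21.png

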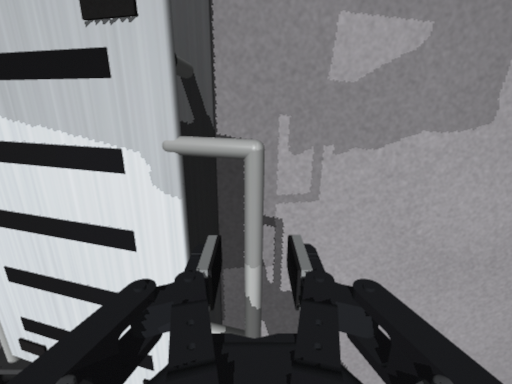

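The deck stayed where it was and the fingers are clear of the bow. I'll retreat straight up.

Call:
move_arm --targets "0.1 0 0 0.01 0; 0.1 0 0 0.03 0; 0.1 0 0 0.05 0; 0.1 0 0 0.075 0; 0.1 0 0 0.1 0; 0.1 0 0 0.12 0; 0.1 0 0 0.12 0; 0.1 0 0 0.12 0; 0.1 0 0 0.12 0"

```text
clock: 23.95
tool_pos: [0.6241, -0.1814, 0.2677]
ee_rot: [-0.0, 0.799, 0.602, -0.0]
ft_force: [-0.4, -0.6, -1.3]
opening: 0.0384
```

```bash
python3 look.py s22; python3 - <<'E'
from pw import *
C={n:snap(n,n+'22.png') for n in ('side','scene')}
w=snap('wrist','w22.png')
for th in (10,14,16,17,18,19,20): print(th,[np.round(proj(w,P([*p0,np.radians(th)],'w',.24,y)),1) for y in (-.06,.06)])
E
```

```text
[ 0.62388446 -0.18131838  0.2666369 ] [ 0.22  0.55 -0.65] [-0.05  0.01 -0.03] 0.0382
[ 0.6237823  -0.1812765   0.26618929] [-0.03  1.47 -0.36] [-0.06 -0.01  0.05] 0.0386
10 [array([259.7, 234.2]), array([260.7, 125.1])]
14 [array([256.7, 241.2]), array([257.3, 126.5])]
16 [array([254.6, 245. ]), array([255. , 127.2])]
17 [array([253.5, 246.9]), array([253.7, 127.6])]
18 [array([252.2, 248.9]), array([252.2, 128. ])]
19 [array([250.9, 250.9]), array([250.6, 128.5])]
20 [array([249.4, 253. ]), array([248.9, 128.9])]
```

View pics/scene22.png

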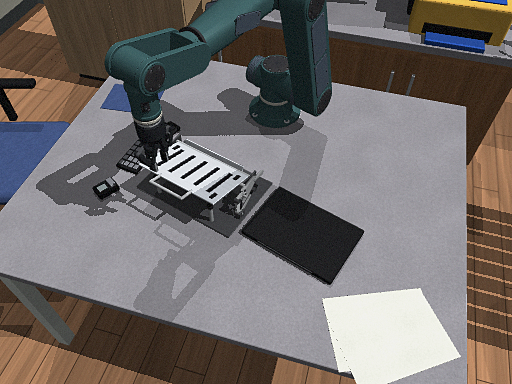

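View pics/w22.png

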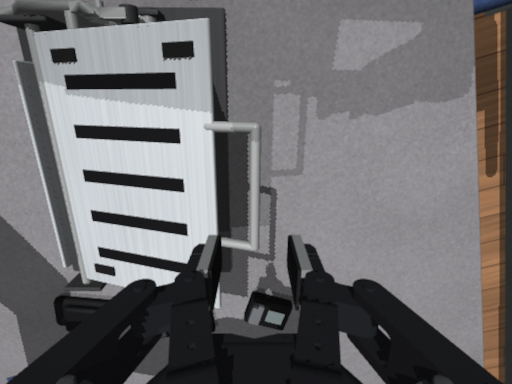

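View pics/s22.png

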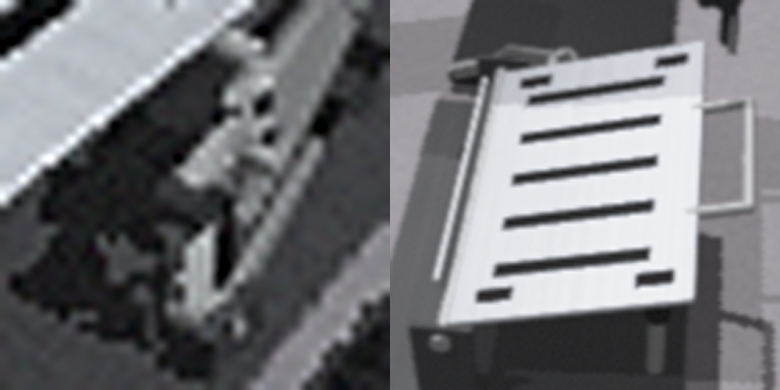

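```bash
python3 - <<'E'
from h import *
print(env.job_done())
E
```

```text
the job is handed in; nothing more can be done
None
```

The deck now rests on the re-armed pawl in the second notch from the bottom, and I handed the job in at about 24 s of the 72 s allowed. `job_done` gives no verdict, so this rests on my own checks.

**What I did:**
1. I gripped the bow and lifted the deck to about 58–59°. The scene pictures showed the pawl thrown back.
2. I lowered the deck flat under control. The pawl was seen back at its armed place, and I was pressing down with about 6 N on the wrist sensor when the deck rested.
3. I raised it to about 27° and let it down in small steps until the pawl took the weight. I held it there for over 1.5 s, then opened the fingers and backed straight up 12 cm.

**Last checks:**
- **Seating:** while I still held the bow, the wrist force showed no weight and about 1.5 N pressing down. By the task's figures that puts roughly 16 N on the pawl. I saw no movement of the deck in the pictures after release, and the force reading stayed within noise of zero.
- **Angle:** my estimates disagree slightly. The bow's ends in the wrist and side pictures gave about 16.5–17°, the tool height 17–18°, and the deck corner about 19°. All are inside the 15.8–23.5° window and clear of the first notch (14° at most), but the lowest is within 1° of the lower limit.
- **Pawl load:** at one point while seating the deck I pressed about 2.5 N at the bow, an estimated 20 N on the pawl, under the 38 N limit.
- **Other things on the desk:** I saw nothing displaced in the last scene picture, judged by eye and not measured. The mouse was partly hidden by the arm.

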